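# Stage slide boxes in the loading tray

### The arm

A 7-joint arm with a two-finger parallel gripper is mounted at the origin on a cart in front of the work surface, level with it; the furniture and walls round the work are solid. World frame = base frame: x ahead of the robot, y to its left, z up, the work surface at z = 0. Lengths are in mm, angles in degrees, forces in N, time in s.
With the tool pointing down it reaches from about 425 to 875 mm from the base axis. Payload 4.7 kg.
Tool frame: the origin (TCP) lies on the centre line of the jaws, within the pads' length; the fingertips stand 19 mm ahead of it and the grasp point (between the pads) is the TCP (r.tip_reach is the distance from the TCP to the fingertips, in mm); z points along the fingers, x is the direction in which the jaws open and shut, and the axes are right-handed (so a half turn about z gives the same grasp; the last joint's range is limited). The gripper opens to 85 mm and grips with 20 to 120 N. Pads are 22 mm wide; open, the fingers measure 114 mm over their backs; the gripper's body (76 mm by 85 mm) begins 54 mm behind the grasp point. The pads swing forward as they close: fully open they stand 13 mm farther back than shut.
Start: joints at [67.386, 18.392, -4.016, 83.108, 1.295, 78.541, -3.26], TCP at [258.363, -596.466, 250.349] pointing down, gripper open.
Joint ranges: [-163.93, 163.93], [-17.29, 119.83], [-79.2, 71.16], [3.27, 140.29], [-89.18, 269.18], [5.43, 117.66], [-154.24, 154.24]. Speed limits (degrees/s): [147.25, 147.25, 180, 180, 180, 180, 180].

### API

Orientations are given as a 3x3 rotation matrix whose columns are the frame's x, y, z axes.
In Python, from station import r, hand, cams, order gives the robot as it stands. Calls block until the motion is done:
- r.move_pose(position, orientation): joint-space move of the TCP to a pose.
- r.move_linear(position, frame=None, speed=150): straight line of the TCP; frame=None keeps the orientation; speed is the mean speed in mm/s.
- r.move_j(angles): joint-space move.
- hand.gripper_to(opening, effort=None): finger opening in mm; effort is the grip in N (None keeps the last); returns when the fingers have stopped.
- r.hold(seconds).
- r.ik(position, orientation): joint angles nearest the present ones, or None.
- cams.get_image(name): name is "scene" or "top" or "wrist"; returns a dict with "img" (384x512x3 uint8, red, green, blue), "depth" (384x512 float32, mm along the optical axis (not along the pixel's ray), 0 where there is no reading), "vertical_fov" (degrees; the focal length in pixels is half the picture's height over the tangent of half this angle, whatever the lens; pixels are square), "cx", "cy" (the principal point, pixels), "world_from_camera" (4x4, takes a point from camera to world coordinates); the wrist camera has in their place "tool_from_camera" (4x4, takes a point from camera to tool coordinates, whose origin is the TCP and whose axes are the tool frame's). Camera axes: x right, y up, looking along -z (the intrinsics and any distortion apply to the point x, -y, -z); pixel columns grow to the right and rows downward; lengths in mm; the calibration is good to about 2 mm. The wrist camera is an equidistant fisheye: a pixel r from the principal point sees the ray r / f radians off the axis. A picture is of the moment at which its call begins: read the wrist's pose just before it.
A pose or a line that the arm cannot do raises r.PlanningError and nothing moves.
- order.close_job(): hands the job in, once; it reports no verdict.
Readings, each from a call of its own:
- r.read_time(): time.
- r.read_qpos(): joint angles.
- r.read_joint_velocities(): joint speeds.
- r.read_tau(): joint torques, N m.
- r.read_tool_pos(): TCP position.
- r.read_eef_rot(): TCP orientation.
- r.read_contact_force(): force on the tool from outside, world axes, zero at the start.
- r.read_torque(): the same for the moment, N m.
- r.read_grip_width(): finger opening in mm.
Only numpy, scipy, OpenCV 4.12 (cv2) and the standard library are available. Lean on these libraries where they do the work, as an engineer would, in place of code of your own. Each camera call takes 0.05 s, during which the arm holds its last target.

### The job

Load the tray for the next run: flip the stop flag fully down across the lane, then put every blue slide box flat in the lane, its 60 mm side across it, and push the row along until the first box is against the flag and the boxes touch one another. Finally close the inlet end with the loose steel gate: slip its two keyholes over the headed studs, gripping fin outward, and let it down until it hangs locked behind the heads. Leave the swab jar, the dropper bottle and the dish where they are.

Things in the scene. Friction and masses are not known exactly. Their poses are not given: they have to be found in the camera images.
- tray: Fixed aluminium tray, an open-topped straight lane. Origin on the desk, on the lane's middle line; x along it to the outlet, y across, z up. Lane x -135 (inlet) to +120 mm (outlet), 67 mm wide inside, floor 5 mm up, walls 6 mm thick with tops 15 mm up. Beside the inlet two posts (x -135 to -123, |y| 33.5 to 53, 62 mm tall) carry the studs.
- stud_left (a point): Stud on the tray's +y post: middle of its flat head's outer face, tray point (-147, 42, 50) mm. The stud points along the tray's -x: neck 6 mm diameter, 8 mm long from the post's face at x = -135, then the head, 16 mm diameter, 4 mm thick.
- stud_right (a point): The same on the tray's -y post, tray point (-147, -42, 50) mm.
- flag (a joint): Flip stop: steel bar 92 mm long, 16 mm deep, 8 mm thick along the lane. Hinge axis parallel to tray x through tray point (99, 46, 34) mm. 0 = fully down, level across the lane (z 26 to 42 mm), at its end stop; 1.57 = straight up; up to 1.95 = leaning outward, away from the lane. Starts up. Friction hinge (0.035 N m): stays where it is left.
- flag_tip (a point): Free end of the flip stop's bar, 92 mm from the hinge axis, middle of its depth; moves with the flag.
- stop_face (a point): Point on the lane floor, middle of the lane, under the face that the lowered flip stop turns to the inlet: tray point (95, 0, 5) mm. Axes as the tray's; does not move with the flag.
- gate: Loose steel gate, stands upright by itself. Plate 120 wide (y), 80 tall (z), 5 thick (x -2.5 to +2.5 mm); origin mid lower edge; +x is the back, which goes against the posts (gate x along tray x when hung). A fin 8 mm thick (|y| < 4) to grip runs from the front to x = -49 mm, 80 tall. About 0.16 kg.
- keyhole_left (a point): Middle of the wide opening (22 x 22 mm, through the plate) of the gate's +y keyhole: gate point (0, 42, 25) mm. From it a slot 10 mm wide runs straight up and ends 48 mm above the gate's lower edge. It goes over stud_left.
- keyhole_right (a point): The same for the -y keyhole, gate point (0, -42, 25) mm; it goes over stud_right.
- gate_seat (a point): Where the gate's origin lies (axes parallel) when it hangs locked: plate between posts and stud heads (3 mm play along x), stud necks at the upper ends of its slots, lower edge 5 mm above the desk. The heads enter the wide openings with the gate held 20 mm higher. Fixed to the tray.
- swab_jar: Bystander: clear jar of swabs, 52 mm diameter, 79 mm tall, origin under its middle.
- dropper: Bystander: small brown dropper bottle, 33 mm diameter, 102 mm tall, origin under its middle. It stands between the two desktop analysers; the tall blue one to its right (fixed, solid) reaches forward to about x = 0.63 m between y = -0.12 and -0.45 m, so carry things past in front of it.
- petri_dish: Bystander: shallow dish, 76 mm diameter, 11 mm tall, origin under its middle.
- box1: Small closed blue slide box, loose: 47 mm (x -22 to +25) by 60 mm (y -30 to +30), 38 mm tall, about 0.1 kg, origin on its underside; from 2 to 4 of these boxes are present.
- box1_mid (a point): Middle of box1's underside, axes as the box's.
- box2: Small closed blue slide box, loose: 47 mm (x -22 to +25) by 60 mm (y -30 to +30), 38 mm tall, about 0.1 kg, origin on its underside; from 2 to 4 of these boxes are present.
- box2_mid (a point): Middle of box2's underside, axes as the box's.
- box3: Small closed blue slide box, loose: 47 mm (x -22 to +25) by 60 mm (y -30 to +30), 38 mm tall, about 0.1 kg, origin on its underside; from 2 to 4 of these boxes are present.
- box3_mid (a point): Middle of box3's underside, axes as the box's.
- box4: Small closed blue slide box, loose: 47 mm (x -22 to +25) by 60 mm (y -30 to +30), 38 mm tall, about 0.1 kg, origin on its underside; from 2 to 4 of these boxes are present.
- box4_mid (a point): Middle of box4's underside, axes as the box's.
Things that resemble listed ones, but are neither listed nor needed, are in the scene too. Leave any black look-alike of the box2 alone.

How it is judged (in metres and radians):
On the way, in this order (a step that is already met when the one before it is completed fails the run):
1. the stop flag is flipped fully down (value of joint flag below 0.06 rad), for 0.2 s.
2. all boxes stand in the lane in one closed row against the lowered flag (value of joint flag below 0.06 rad and y of box1_mid in the frame of stop_face between -0.006 and 0.006 m and z of box1_mid in the frame of stop_face between -0.003 and 0.004 m and x of box1_mid in the frame of stop_face between -0.174 and -0.019 m and angle between each of box1_mid, box2_mid, box3_mid, box4_mid's own z axis and vertical below 0.1 rad and angle between the x axis of each of box1_mid, box2_mid, box3_mid, box4_mid and the x axis of stop_face, either way round below 0.12 rad and linear speed of each of box1, box2, box3, box4 below 0.02 m/s and (distance between box1_mid and box2_mid below 0.0505 m or distance between box1_mid and box3_mid below 0.0505 m or distance between box1_mid and box4_mid below 0.0505 m) and y of box2_mid in the frame of stop_face between -0.006 and 0.006 m and z of box2_mid in the frame of stop_face between -0.003 and 0.004 m and x of box2_mid in the frame of stop_face between -0.174 and -0.019 m and (distance between box2_mid and box1_mid below 0.0505 m or distance between box2_mid and box3_mid below 0.0505 m or distance between box2_mid and box4_mid below 0.0505 m) and y of box3_mid in the frame of stop_face between -0.006 and 0.006 m and z of box3_mid in the frame of stop_face between -0.003 and 0.004 m and x of box3_mid in the frame of stop_face between -0.174 and -0.019 m and (distance between box3_mid and box1_mid below 0.0505 m or distance between box3_mid and box2_mid below 0.0505 m or distance between box3_mid and box4_mid below 0.0505 m) and y of box4_mid in the frame of stop_face between -0.006 and 0.006 m and z of box4_mid in the frame of stop_face between -0.003 and 0.004 m and x of box4_mid in the frame of stop_face between -0.174 and -0.019 m and (distance between box4_mid and box1_mid below 0.0505 m or distance between box4_mid and box2_mid below 0.0505 m or distance between box4_mid and box3_mid below 0.0505 m) and x of any of box1_mid, box2_mid, box3_mid, box4_mid in the frame of stop_face above -0.027 m), for 0.2 s.
3. the gate hangs on both studs, slid down and locked (x of gate in the frame of gate_seat between -0.006 and 0.006 m and y of gate in the frame of gate_seat between -0.005 and 0.005 m and z of gate in the frame of gate_seat between -0.004 and 0.004 m and angle between gate's own z axis and vertical below 0.15 rad and angle between the x axis of gate and the x axis of gate_seat, either way round below 0.15 rad and linear speed of gate below 0.02 m/s and y of keyhole_left in the frame of gate_seat above 0.03 m), for 0.2 s.
At the end, for the whole second after the job is handed in: Flag within 0.06 rad of down. Boxes flat in the lane, square within 0.12 rad, first box within 3.5 mm of the flag, gaps under 3.5 mm. Gate hung locked on both studs, within 6 mm along, 5 mm across and 4 mm in height of its seat, tilt under 0.15 rad. All at rest and released (all of step 2 and all of step 3); the robot touches nothing.
It fails at once if the swab jar is disturbed (moved more than 3 cm) (distance of swab_jar from where it was at the start of the episode above 0.03 m).
It fails at once if the dropper is disturbed (moved more than 3 cm) (distance of dropper from where it was at the start of the episode above 0.03 m).
It fails at once if the petri dish is disturbed (moved more than 3 cm) (distance of petri_dish from where it was at the start of the episode above 0.03 m).
Of box1, box2, box3, box4 only 2 to 4 are there at a start; the rules pass over those that are not, and their reading is None.
At some moment in a run one of box1, box2, box3, box4 may be knocked a few centimetres aside while the robot is not near it.
Once in a run the grip may slacken for a moment while it holds something.
It also fails if it takes over 210 s, if anything falls off the work surface, if the arm or the gripper's body presses on something with over 40 N, if the wrist force passes 120 N, or if a joint passes its speed limit or range.

## Working session

There is one attempt and no reset: what is moved stays moved. The work goes in short steps, each a Python script; the robot and the scene stay as the last script left them, time stands still between calls to the robot, and variables do not carry over. Pictures are saved under pics/ and viewed, and the job is handed in when it is done.

```bash
ls; mkdir -p pics; python3 - <<'E'
from station import r,hand,cams,order
import cv2,numpy as np
print(r.read_time(), r.read_tool_pos())
for n in ["scene","top","wrist"]:
    d=cams.get_image(n)
    np.savez(f"{n}0.npz",**d)
    cv2.imwrite(f"pics/{n}0.png",cv2.resize(d["img"][:,:,::-1],(800,600),interpolation=cv2.INTER_CUBIC))
    print(n,d["vertical_fov"],d["cx"],d["cy"],d.get("world_from_camera"))
E
```

```text
pics
0.0 [ 258.16209911 -596.00402529  249.2283916 ]
scene 52.53347880020226 251.43908191144388 198.32324461021267 [[ 7.28771514e-01  2.81193622e-01 -6.24357451e-01 -1.37635307e+02]
 [-6.84602709e-01  2.79849027e-01 -6.73055460e-01 -8.37891218e+02]
 [-1.45330768e-02  9.17940450e-01  3.96451915e-01  5.39739602e+02]
 [ 0.00000000e+00  0.00000000e+00  0.00000000e+00  1.00000000e+00]]
top 49.357828017636585 256.49166431367485 187.18695997668058 [[-9.01552505e-03  9.83339305e-01 -1.81555862e-01  3.55490186e+02]
 [-9.99875291e-01 -1.12192237e-02 -1.11145015e-02 -3.16325761e+01]
 [-1.29662420e-02  1.81433017e-01  9.83317821e-01  1.42946357e+03]
 [ 0.00000000e+00  0.00000000e+00  0.00000000e+00  1.00000000e+00]]
wrist 65.70646984690485 255.57495772050197 193.00558634323565 None
```

View pics/top0.png

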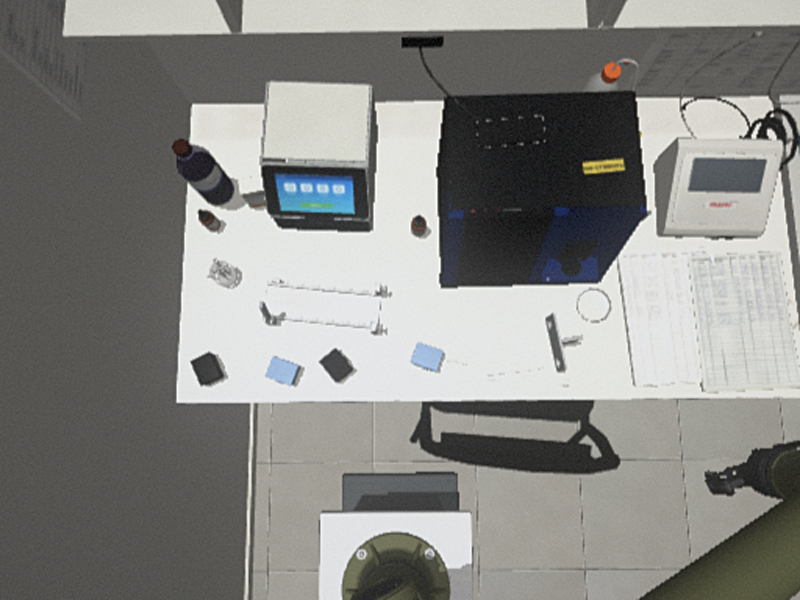

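View pics/scene0.png

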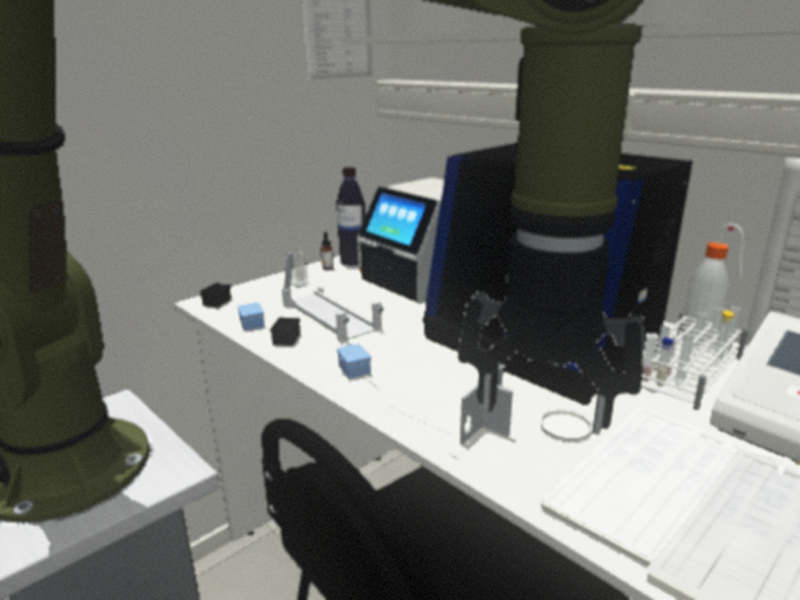

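```bash
cat > h.py <<'E'
import numpy as np,cv2
def foc(d): return 192/np.tan(np.radians(float(d["vertical_fov"]))/2)
def ray(d,u,v,T,fish):
    f=foc(d);x=(u-float(d["cx"]));y=(v-float(d["cy"]))
    if fish:
        rr=np.hypot(x,y)+1e-9;th=rr/f;v3=np.array([np.sin(th)*x/rr,-np.sin(th)*y/rr,-np.cos(th)])
    else: v3=np.array([x/f,-y/f,-1.])
    return T[:3,:3]@v3,T[:3,3]
def onz(d,u,v,z,T=None,fish=False):
    T=d["world_from_camera"] if T is None else T
    a,o=ray(d,u,v,T,fish);s=(z-o[2])/a[2];return o+s*a
def onplane(d,u,v,n,c,T,fish=True):
    a,o=ray(d,u,v,T,fish);s=(c-o@n)/(a@n);return o+s*a
def proj(d,P,T,fish=True):
    p=np.linalg.inv(T)@np.r_[P,1];f=foc(d);x,y,z=p[0],-p[1],-p[2]
    rr=np.hypot(x,y)+1e-9
    k=f*np.arctan2(rr,z)/rr if fish else f/z
    return np.array([float(d["cx"])+k*x,float(d["cy"])+k*y])
def wristT(d,pos,rot):
    W=np.eye(4);W[:3,:3]=rot;W[:3,3]=pos;return W@d["tool_from_camera"]
def snap(r,cams,name,save):
    p=np.array(r.read_tool_pos());R=np.array(r.read_eef_rot());d=cams.get_image(name)
    T=wristT(d,p,R) if name=="wrist" else d["world_from_camera"]
    np.savez(save+".npz",T=T,**d);
    return d,T
def rot(ang,tilt=0):
    # tool down, jaw axis at ang deg from world x
    a=np.radians(ang);x=np.array([np.cos(a),np.sin(a),0]);z=np.array([0,0,-1.]);return np.c_[x,np.cross(z,x),z]
def pic(d,name,u0,v0,w,h,s):
    c=d["img"][v0:v0+h,u0:u0+w,::-1];cv2.imwrite(f"pics/{name}.png",cv2.resize(c,None,fx=s,fy=s,interpolation=cv2.INTER_CUBIC))
E
python3 - <<'E'
from h import *
d=dict(np.load("top0.npz"))
s=512/800
for n,u,v,z in [("boxA",284,369,38),("boxB",428,356,38),("blk1",208,368,38),("blk2",337,364,38),("gateplate",555,342,80),("dish",593,305,10),("flagbase",268,318,40),("postR-near",378,325,62),("postfar",385,291,62),("jar",224,273,79),("dropper",418,225,102)]:
    print(n,onz(d,u*s,v*s,z).round(0))
pic(d,"t1",100,140,200,120,4)
pic(d,"t2",260,160,170,100,4.5)
print(dict(np.load("wrist0.npz"))["tool_from_camera"])
E
```

```text
boxA [450. 234.  38.]
boxB [474. -73.  38.]
blk1 [454. 396.  38.]
blk2 [459. 121.  38.]
gateplate [ 497. -334.   80.]
dish [ 585. -437.   10.]
flagbase [559. 271.  40.]
postR-near [539.  33.  62.]
postfar [612.  17.  62.]
jar [651. 359.  79.]
dropper [745. -54. 102.]
[[ 9.99999477e-01 -1.78868918e-04 -1.00677073e-03 -4.51047520e-01]
 [-4.62571814e-04 -9.57208986e-01 -2.89397207e-01 -7.32595578e+01]
 [-9.11925821e-04  2.89397521e-01 -9.57208568e-01 -1.24366109e+02]
 [ 0.00000000e+00  0.00000000e+00  0.00000000e+00  1.00000000e+00]]
```

```bash
python3 - <<'E'
from station import r
from h import *
for q in [([520,-100,330],rot(0)),([480,150,330],rot(0)),([480,150,330],rot(90)),([480,-100,300],rot(90)),([650,150,330],rot(90)),([600,280,250],rot(0))]:
    a=r.ik(*q);print(q[0],None if a is None else np.round(a,0))
E
```

```text
[520, -100, 330] [ 43.   4. -37.  92.   2.  85.   6.]
[480, 150, 330] [ -7.  -1. -13.  96.  -0.  85. -20.]
[480, 150, 330] [ 40.   1. -60.  95.   1.  85.  70.]
[480, -100, 300] [ 46.  -1. -36. 100.  -1.  81. 100.]
[650, 150, 330] [ 23.  29. -58.  71.  24.  92.  59.]
[600, 280, 250] [ -7.  22. -27.  80.  10.  80. -34.]
```

View pics/t1.png

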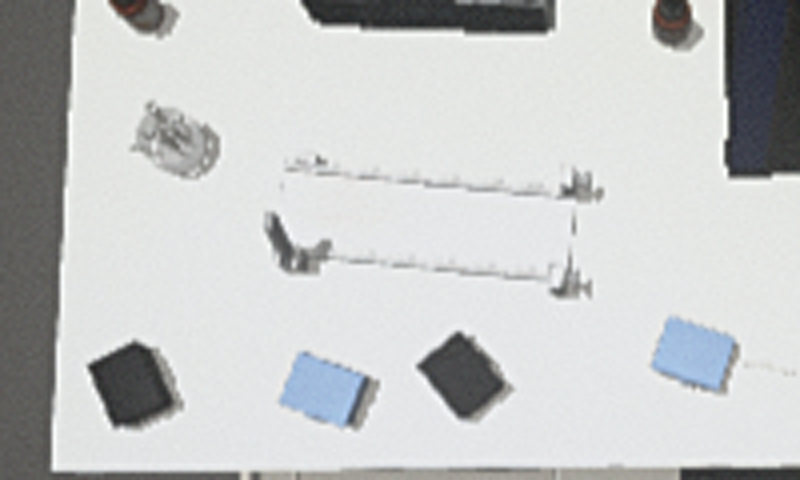

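View pics/t2.png

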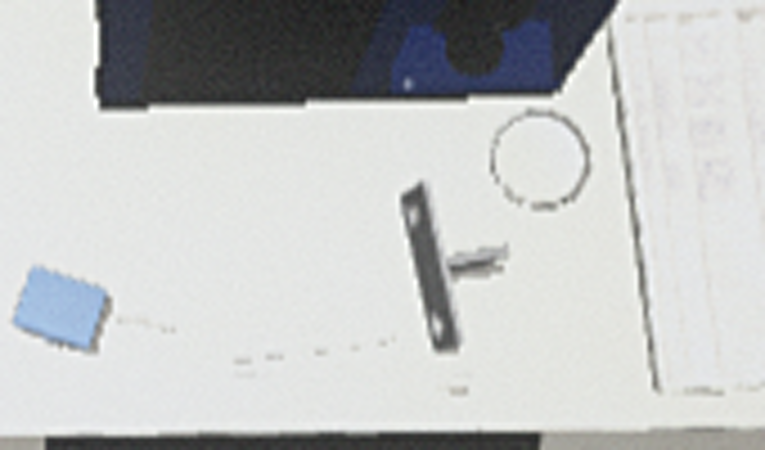

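```bash
python3 - <<'E'
from station import r,hand,cams,order
from h import *
for n,p in [("w_gate",[470,-330,260]),("w_tray",[540,150,260])]:
    r.move_pose(p,rot(90)); r.hold(0.2)
    d,T=snap(r,cams,"wrist",n); pic(d,n,0,0,512,384,1.56)
    print(r.read_time(),r.read_tool_pos(),np.round(r.read_qpos()))
E
```

```text
2.2333 [ 469.77484722 -330.41868398  259.92345996] [ 60.  11. -31.  93.   6.  78. 118.]
4.25 [540.2555303  149.22674363 259.90273613] [ 36.  16. -63.  94.  14.  79.  61.]
```

View pics/w_gate.png

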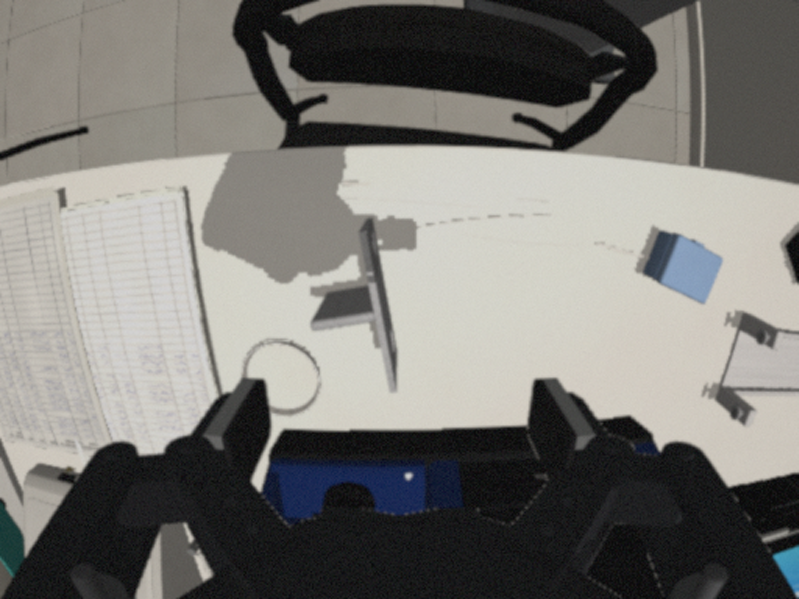

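View pics/w_tray.png

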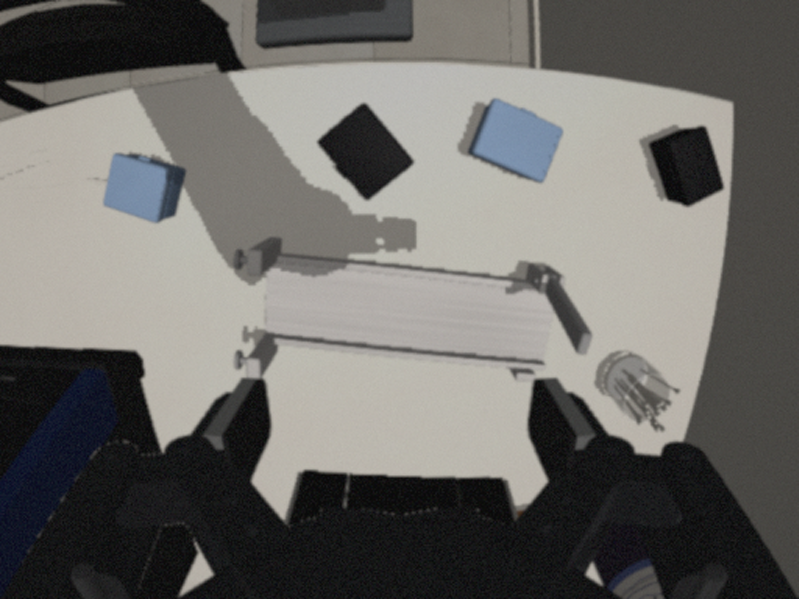

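```bash
python3 - <<'E'
from h import *
d=dict(np.load("w_tray.npz")); pic(d,"c1",145,145,130,100,6); pic(d,"c2",270,145,130,100,6); pic(d,"c3",285,50,90,80,7.5)
d=dict(np.load("w_gate.npz")); pic(d,"c4",180,120,100,140,4.2); 
E
```

```text
(no output)
```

View pics/c1.png

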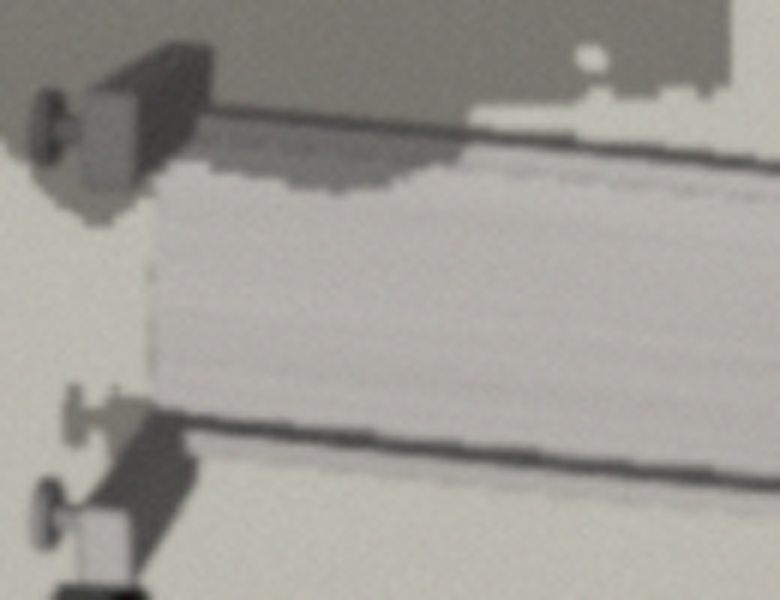

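View pics/c2.png

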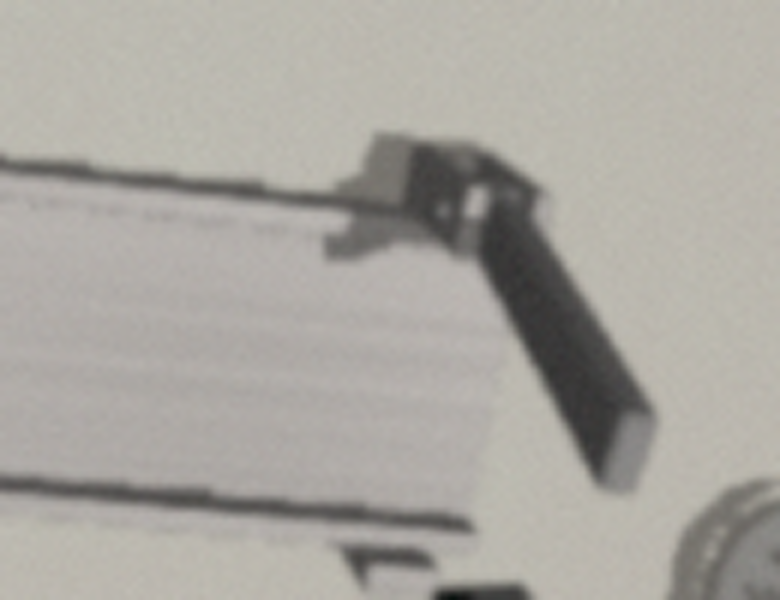

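View pics/c4.png

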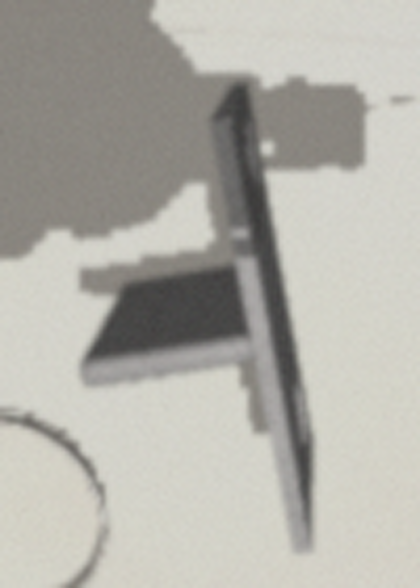

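```bash
cat > fit.py <<'E'
from h import *
from scipy.optimize import least_squares
def pose(p):
    c,s=np.cos(p[2]),np.sin(p[2]);T=np.eye(4);T[:2,:2]=[[c,-s],[s,c]];T[:2,3]=p[:2];return T
def fit(d,T,obs,x0):
    f=lambda p:np.concatenate([proj(d,(pose([p[0],p[1],p[2]])@np.r_[P,1])[:3],T)-uv for P,uv in obs])
    s=least_squares(f,x0,loss="soft_l1",x_scale=[10,10,.1]);return s.x,f(s.x).reshape(-1,2)
E
python3 - <<'E'
from fit import *
d=dict(np.load("w_tray.npz"));T=d["T"]
def a(x,y):return np.array([145+x/6,145+y/6])-0.42
def b(x,y):return np.array([270+x/6,145+y/6])-0.42
obs=[((-135,53,62),a(80,91)),((-123,53,62),a(138,92)),((-123,33.5,62),a(138,190)),((-135,33.5,62),a(80,190)),((-135,-33.5,62),a(80,508)),((-123,-33.5,62),a(131,510)),((120,-33.5,15),b(472,532))]
x,res=fit(d,T,obs,[575,150,np.pi/2]);print(x,np.degrees(x[2]));print(res.round(1))
P=pose(x)
im=cv2.resize(d["img"][:,:,::-1],None,fx=3,fy=3,interpolation=cv2.INTER_CUBIC)
def L(*pts,c=(0,0,255)):
    q=[proj(d,(P@np.r_[p,1])[:3],T) for p in pts]
    cv2.polylines(im,[np.int32([(k+.5)*3 for k in q])],False,c,1)
for s in(1,-1):
    L((-135,s*33.5,15),(120,s*33.5,15),(120,s*39.5,15),(-135,s*39.5,15))
    L(*[(x,s*y,62) for x,y in[(-135,33.5),(-123,33.5),(-123,53),(-135,53),(-135,33.5)]],c=(0,255,0))
    L(*[(-147,s*42+8*np.cos(t),50+8*np.sin(t)) for t in np.linspace(0,6.28,20)],c=(255,0,0))
for ang in [1.45,1.57,1.7]:
    y=46-92*np.cos(ang);z=34+92*np.sin(ang);L((95,y,z),(103,y,z),c=(0,200,255))
L((-135,-33,5),(-135,33,5)),L((120,-33,5),(120,33,5))
cv2.imwrite("pics/ov.png",im[400:760,420:1220])
E
```

```text
[590.90934982 165.97951299   1.45990755] 83.64654098854871
[[ 0.1 -0.4]
 [ 0.3  0.3]
 [-0.3  0.6]
 [-0.4 -0.4]
 [-0.6 -0.5]
 [ 0.1  0.4]
 [ 1.4  0.2]]
```

View pics/ov.png

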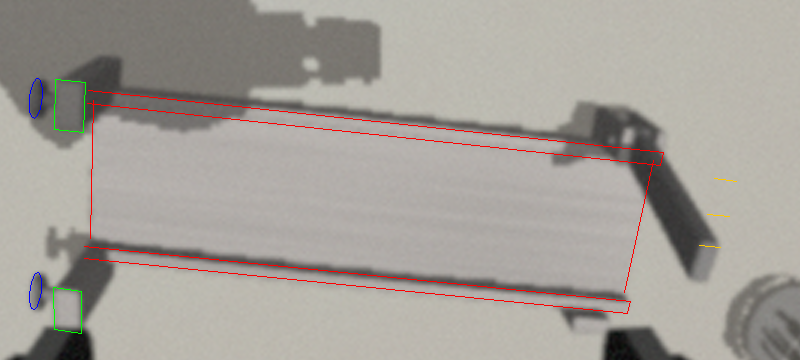

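View pics/c3.png

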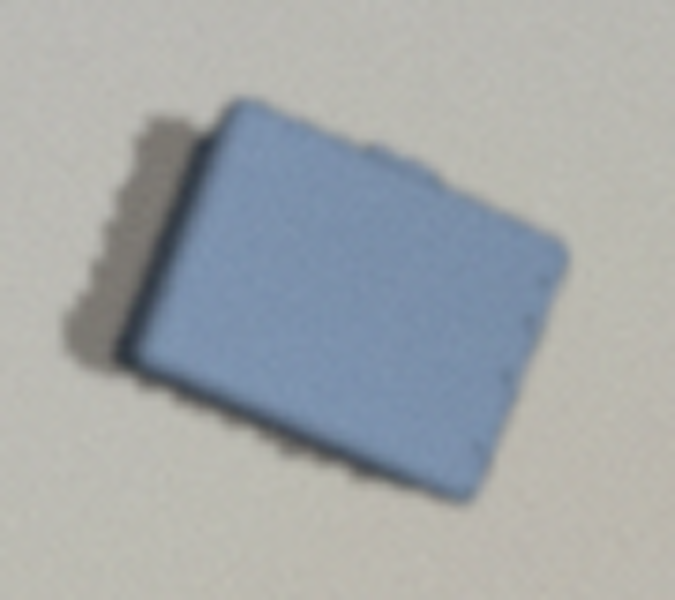

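```bash
python3 - <<'E'
from station import r,hand,cams,order
from fit import *
print(r.tip_reach, r.read_grip_width(), r.read_tool_pos())
x=[590.909,165.98,1.4599]
d=dict(np.load("w_tray.npz"));T=d["T"]
# flag angle: outer top edge mid
Pt=pose(x)
for a in np.arange(1.5,2.0,.05):
    print(a.round(2),proj(d,(Pt@np.array([99,46-92*np.cos(a),34+92*np.sin(a),1]))[:3],T).round(1))
print("obs tip", 270+628/6,145+450/6)
c=lambda u,v:(285+u/7.5-.43,50+v/7.5-.43)
q=[onz(d,*c(*k),38,T,True) for k in [(240,99),(568,245),(474,503),(137,360)]]
q=np.array(q);print(q.round(1)); print(np.linalg.norm(np.diff(np.r_[q,q[:1]],axis=0),axis=1))
e=q[1]-q[0]+q[2]-q[3];print("center",q.mean(0),"yaw of 60 side",np.degrees(np.arctan2(e[1],e[0])))
hand.gripper_to(0); print(r.tip_reach, r.read_grip_width(), r.read_tool_pos(),r.read_contact_force())
d,T=snap(r,cams,"wrist","closed");pic(d,"closed",0,0,512,384,1.5)
E
```

```text
19.0 85.23910471384237 [540.2555303  149.22674363 259.90273613]
1.5 [377.5 210.8]
1.55 [378.6 206.5]
1.6 [379.7 202.1]
1.65 [380.6 197.5]
1.7 [381.4 192.9]
1.75 [382.1 188.2]
1.8 [382.7 183.5]
1.85 [383.2 178.7]
1.9 [383.5 174. ]
1.95 [383.7 169.4]
obs tip 374.6666666666667 220.0
[[413.7 219.5  38. ]
 [433.4 273.5  38. ]
 [476.  258.6  38. ]
 [455.7 203.5  38. ]]
[57.45559185 45.17535634 58.65075844 44.9667128 ]
center [444.70455493 238.76999326  38.        ] yaw of 60 side 69.87003284661645
19.0 0.12042448716923672 [540.0068214  150.02470575 260.01854288] [ 0.49151322 -0.49019307 -0.53047312]
```

View pics/closed.png

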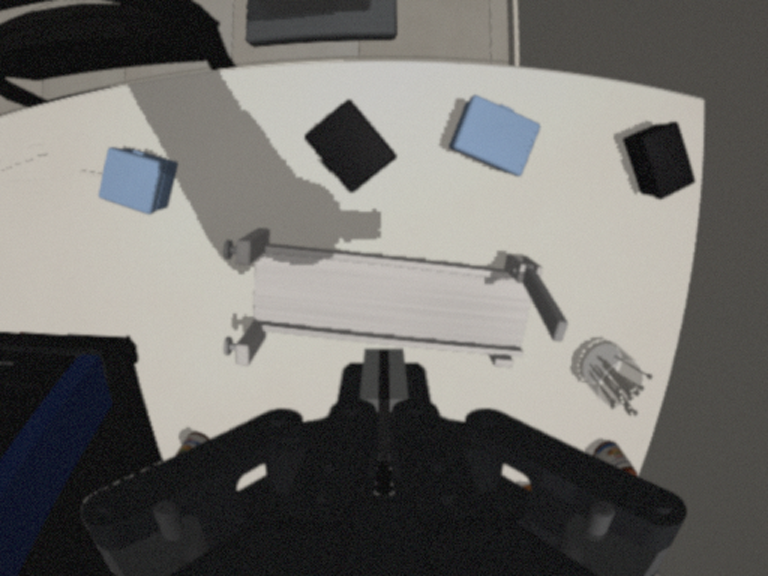

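```bash
python3 - <<'E'
from h import *
for n,pts in [("w_tray",[(258,383),(245,385),(540,383),(262,400)]),("closed",[(378,352),(392,352),(378,360),(370,375),(400,390)])]:
    d=dict(np.load(n+".npz"));s=1.56 if n=="w_tray" else 1.5;Tc=d["tool_from_camera"]
    for u,v in pts:
        u/=s;v/=s;i,j=int(round(v)),int(round(u));D=d["depth"][i,j]
        a,o=ray(d,u,v,Tc,True);rc=np.linalg.inv(Tc[:3,:3])@a
        print(n,(u,v),D,(o+a*D/(-rc[2])).round(1))
E
```

```text
w_tray (165.3846153846154, 245.5128205128205) 135.40492 [-42.7 -11.2  -2. ]
w_tray (157.05128205128204, 246.7948717948718) 132.37636 [-45.9 -11.9  -5. ]
w_tray (346.15384615384613, 245.5128205128205) 133.6126 [ 42.6 -12.1  -3.6]
w_tray (167.94871794871796, 256.4102564102564) 138.76596 [-42.7  -4.5  -0.6]
closed (252.0, 234.66666666666666) 146.75108 [ -1.6 -12.   10.1]
closed (261.3333333333333, 234.66666666666666) 147.63371 [  3.  -11.6  10.9]
closed (252.0, 240.0) 141.75258 [ -1.6 -11.7   4.8]
closed (246.66666666666666, 250.0) 132.1909 [ -3.9 -11.5  -5.3]
closed (266.6666666666667, 260.0) 123.10205 [  4.8 -11.7 -14.7]
```

```bash
cat >> h.py <<'E'
def cloud(d,T,fish=True):
    f=foc(d);v,u=np.mgrid[0:384,0:512].astype(float);x=u-float(d["cx"]);y=v-float(d["cy"])
    D=d["depth"]
    if fish:
        rr=np.hypot(x,y)+1e-9;th=rr/f;t=np.tan(th)
        p=np.stack([t*x/rr*D,-t*y/rr*D,-D],-1)
    else: p=np.stack([x/f*D,-y/f*D,-D],-1)
    p=p@T[:3,:3].T+T[:3,3]; p[D<=0]=np.nan; return p
E
python3 - <<'E'
from h import *
for n in ["w_tray","closed"]:
    d=dict(np.load(n+".npz"));p=cloud(d,d["tool_from_camera"])
    m=(abs(p[...,1])<14)&(abs(p[...,0])<60)&(p[...,2]>-30)&(p[...,2]<40)
    for lo in range(-30,40,4):
        k=m&(p[...,2]>=lo)&(p[...,2]<lo+4)
        if k.any(): print(n,lo,k.sum(),np.nanmin(abs(p[k][:,0])).round(1),np.nanmax(abs(p[k][:,0])).round(1),p[k][:,1].min().round(1),p[k][:,1].max().round(1))
E
```

```text
w_tray -30 401 41.7 55.6 -12.4 3.8
w_tray -26 501 41.8 56.6 -12.7 9.9
w_tray -22 495 42.0 56.5 -12.4 11.0
w_tray -18 448 41.9 56.6 -12.7 10.1
w_tray -14 442 41.9 57.1 -12.4 10.3
w_tray -10 395 41.9 56.6 -12.4 10.7
w_tray -6 340 42.1 56.0 -12.6 10.8
w_tray -2 294 42.1 54.6 -12.5 10.8
w_tray 2 126 41.9 44.1 -11.1 10.2
closed -30 880 1.6 31.5 -14.0 11.4
closed -26 299 1.6 28.9 -13.9 -6.5
closed -22 489 0.1 15.9 -12.8 10.9
closed -18 169 0.1 12.6 -12.4 -0.5
closed -14 220 0.1 13.6 -12.3 -6.9
closed -10 262 0.1 13.4 -12.1 -6.4
closed -6 229 0.1 13.8 -12.2 -7.0
closed -2 216 0.1 13.9 -12.3 -6.7
closed 2 212 0.1 14.0 -12.2 -6.6
closed 6 185 0.1 13.7 -12.3 -6.7
closed 10 110 0.1 12.3 -12.3 -6.9
closed 14 16 0.4 6.0 -11.7 -10.9
```

```bash
cat > tray.py <<'E'
from fit import *
TP=[590.909,165.98,1.4599]
def W(x,y,z): return (pose(TP)@np.array([x,y,z,1]))[:3]
YAW=np.degrees(TP[2])
E
python3 - <<'E'
from station import r,hand,cams,order
from tray import *
def tcp(th,rho,gap):
    y=46-rho*np.cos(th)+(8+gap)*np.sin(th);z=34+rho*np.sin(th)+(8+gap)*np.cos(th)
    return W(99,y+11,z+19)
R=rot(YAW)
r.move_pose(W(99,110,150),R)
r.move_linear(tcp(1.5,72,22),R)
for th in np.arange(1.4,-0.01,-0.2):
    r.move_linear(tcp(max(th,0),72,-1),speed=120)
    print(round(th,2),np.round(r.read_contact_force(),1))
p=tcp(0,72,-3);r.move_linear(p,speed=40);print(np.round(r.read_contact_force(),1),r.read_tool_pos(),p)
r.move_linear(tcp(0,72,60))
r.move_linear(tcp(0,30,120));hand.gripper_to(85)
r.move_pose([510,130,260],rot(90));r.hold(.2)
d,T=snap(r,cams,"wrist","w2"); pic(d,"w2",0,0,512,384,1.56);print(r.read_time())
E
```

```text
1.4 [-0.3  0.3  0.1]
1.2 [ 0.3 -0.1  0.7]
1.0 [-0.3 -0.2  0.4]
0.8 [ 0.4 -0.1 -0.1]
0.6 [-0.5  0.1 -0.6]
0.4 [ 1.   0.1 -0.5]
0.2 [-0.4 -0.  -1.2]
0.0 [0.2 0.8 4.8]
[-1.6 -0.7 13.7] [617.6427944  264.0547446   60.87707884] [616.77310697 262.71183535  58.        ]
11.675
```

View pics/w2.png

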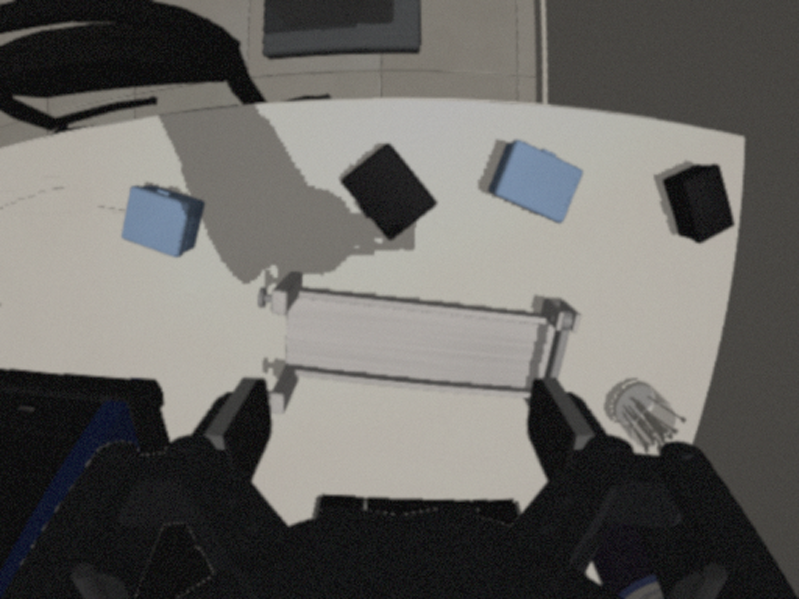

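```bash
cat >> h.py <<'E'
def boxes(d,T,fish=True):
    p=cloud(d,T,fish);h=cv2.cvtColor(d["img"],cv2.COLOR_RGB2HSV)
    m=((h[...,0]>95)&(h[...,0]<125)&(h[...,1]>60)&(h[...,2]>90)&(p[...,2]>28)&(p[...,2]<55)).astype(np.uint8)
    n,l,s,c=cv2.connectedComponentsWithStats(m);out=[]
    for i in range(1,n):
        if s[i,4]<150: continue
        q=p[l==i];(cx,cy),(w,hh),a=cv2.minAreaRect(q[:,:2].astype(np.float32))
        if w<hh: w,hh,a=hh,w,a+90
        out.append((cx,cy,np.median(q[:,2]),w,hh,(a+90)%180-90,s[i,4]))
    return out
E
python3 - <<'E'
from h import *
from station import r
for n in ["w_tray","w2","w_gate"]:
    d=dict(np.load(n+".npz"))
    for b in boxes(d,d["T"]): print(n,np.round(b,1))
d=dict(np.load("top0.npz"))
for b in boxes(d,d["world_from_camera"],False): print("top",np.round(b,1))
from tray import *
for y in(70,250,-110): 
    a=r.ik([447,239,120],rot(y));print(y,None if a is None else np.round(a))
for y in(-6.35,173.65):
    a=r.ik(W(70,0,100),rot(y));print(y,None if a is None else np.round(a))
E
```

```text
w_tray [ 444.6  237.8   39.1   58.4   46.6   69.3 1807. ]
w_tray [ 470.5  -68.5   39.4   59.1   46.2   70.7 1258. ]
w2 [ 443.3  237.8   39.1   57.9   46.8   69.8 1701. ]
w2 [ 469.7  -68.4   39.3   57.8   47.8   70.6 1324. ]
w_gate [ 469.9  -72.4   39.    58.    46.    71.6 1005. ]
top [473.6 -68.9  37.7  55.8  43.4  70.9 224. ]
top [446.7 239.2  38.3  58.2  43.3  69.2 227. ]
70 [ 26.  17. -64. 110.  17.  63.  25.]
250 [ -87.   12.   61.  114.  -12.   61. -130.]
-110 [ -87.   12.   61.  114.  -12.   61. -130.]
-6.35 [  8.  30. -42.  93.  22.  66. -45.]
173.65 [ 25.  46. -72.  92.  45.  76. 120.]
```

```bash
cat > pick.py <<'E'
from station import r,hand,cams,order
from tray import *
def pick(cx,cy,yaw):
    R=rot(yaw);hand.gripper_to(85,60)
    r.move_pose([cx,cy,110],R);r.move_linear([cx,cy,27],R,speed=120)
    hand.gripper_to(50,70);print("grip",r.read_grip_width())
    r.move_linear([cx,cy,115],R)
    print("lift",r.read_grip_width(),np.round(r.read_contact_force(),1),r.read_time())
E
python3 - <<'E'
from pick import *
pick(444.5,238,69.6)
R=rot(YAW-90)
r.move_pose(W(64,0,115),R);print(r.read_grip_width())
r.move_linear(W(64,0,50),R)
d,T=snap(r,cams,"wrist","p1"); pic(d,"p1",0,0,512,384,1.56)
print(r.read_tool_pos(),W(64,0,50))
E
```

```text
grip 58.95397399492529
lift 58.66327159226974 [ 0.2  0.6 -2.6] 14.625
59.13741253952317
[598.63434119 230.11808613  51.16597398] [597.99182663 229.58686729  50.        ]
```

View pics/p1.png

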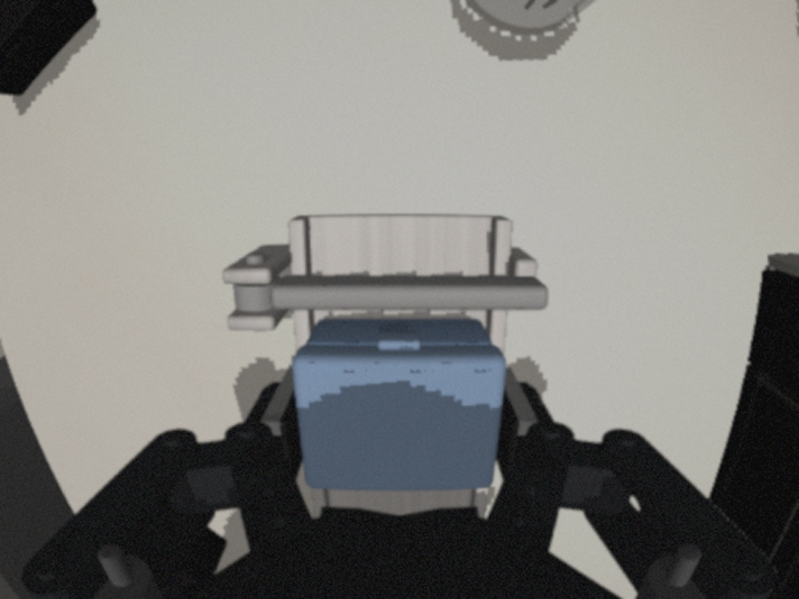

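```bash
python3 - <<'E'
from pick import *
R=rot(YAW-90)
r.move_linear(W(64,0,35),R,speed=80);print(np.round(r.read_contact_force(),1))
r.move_linear(W(64,0,32),R,speed=40);r.hold(.1);print(np.round(r.read_contact_force(),1),r.read_tool_pos(),W(64,0,32))
hand.gripper_to(70);
r.move_linear(W(64,0,120),R)
r.move_pose([470,60,220],rot(90));r.hold(.2)
d,T=snap(r,cams,"wrist","w3"); pic(d,"w3",0,0,512,384,1.56);print(r.read_time())
for b in boxes(d,T): print(np.round(b,1),np.round((np.linalg.inv(pose(TP))@np.array([b[0],b[1],0,1]))[:2],1),b[5]-YAW)
E
```

```text
[-0.6  0.3 -1.2]
[-1.5 -0.4  6.3] [598.61619639 229.96654879  33.25685266] [597.99182663 229.58686729  32.        ]
20.1667
[ 469.7  -68.5   39.3   57.8   47.8   70.4 1852. ] [-246.4   94.5] -13.264722707926225
[590.  234.4  44.1  54.8  44.2  82.  832. ] [67.9  8.4] -1.673658254801225
```

View pics/w3.png

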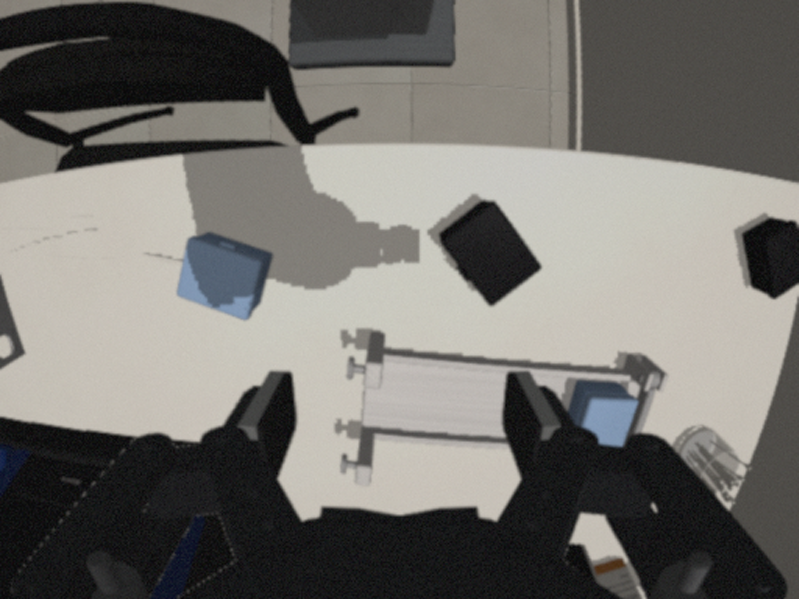

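```bash
python3 - <<'E'
from pick import *
pick(470,-69,70.5)
R=rot(YAW-90)
r.move_linear([480,-20,130]); 
r.move_pose(W(12,0,115),R);print(r.read_grip_width())
r.move_linear(W(12,0,50),R)
d,T=snap(r,cams,"wrist","p2"); pic(d,"p2",0,0,512,384,1.56)
r.move_linear(W(12,0,32),R,speed=50);r.hold(.1);print(np.round(r.read_contact_force(),1),r.read_tool_pos())
hand.gripper_to(70);
r.move_linear(W(12,0,120),R)
hand.gripper_to(25)
r.move_linear(W(-55,0,100),R);r.move_linear(W(-55,0,33),R)
d,T=snap(r,cams,"wrist","p3"); pic(d,"p3",0,0,512,384,1.56);print(r.read_time(),np.round(r.read_contact_force(),1))
E
```

```text
grip 58.92886750009268
lift 58.82433676710736 [ 0.5  0.1 -1. ] 23.1167
59.001038380595666
[-2.1 -1.2  8.4] [592.88901811 177.99908336  33.19459126]
29.2167 [0.3 0.1 0.6]
```

View pics/p2.png

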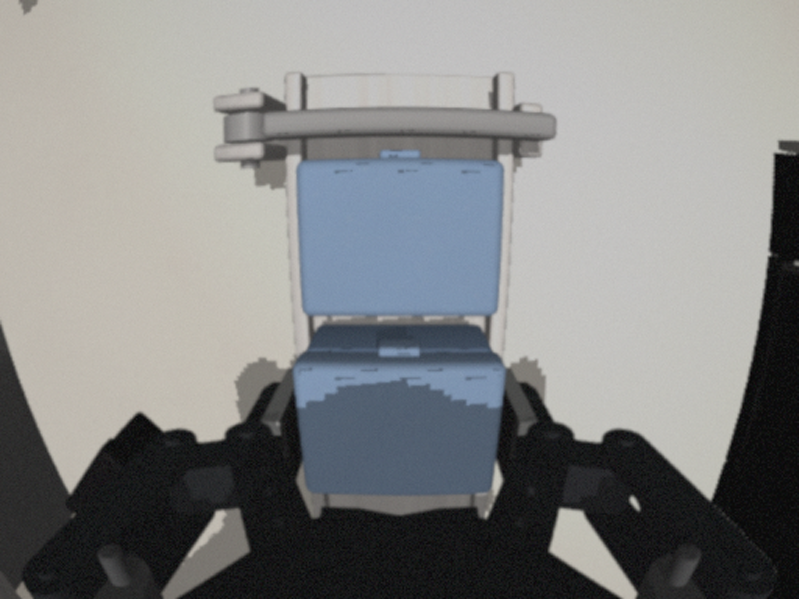

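View pics/p3.png

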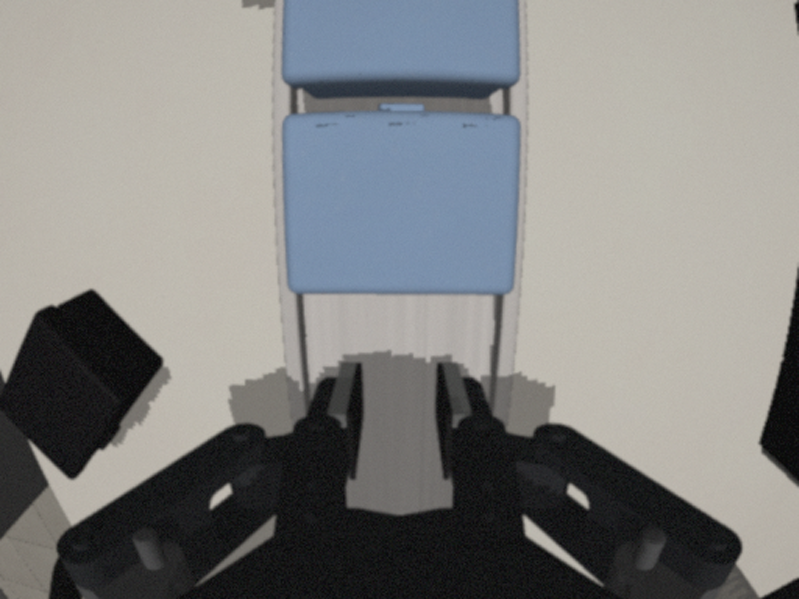

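```bash
python3 - <<'E'
from pick import *
R=rot(YAW-90);tx=pose(TP)[:3,0]
x=-50
while x<-2:
    x+=3 if x<-20 else 1
    r.move_linear(W(x,0,33),R,speed=60);f=-np.dot(r.read_contact_force(),tx)
    if x>-24: print(x,f.round(1),end=" | ")
    if f>12: break
r.hold(.3);p=r.read_tool_pos();print(x,(np.linalg.inv(pose(TP))@np.r_[p,1])[:3],r.read_contact_force())
r.move_linear(W(x-25,0,33),R);r.move_linear(W(x-25,0,60),R)
r.hold(.2)
d,T=snap(r,cams,"wrist","p4"); pic(d,"p4",0,0,512,384,1.56);print(r.read_time())
E
```

```text
-23 -0.6 | -20 0.2 | -19 0.3 | -18 -0.8 | -17 -0.2 | -16 1.0 | -15 1.1 | -14 1.0 | -13 1.5 | -12 0.9 | -11 0.5 | -10 -0.6 | -9 4.8 | -8 6.4 | -7 8.4 | -6 9.8 | -5 11.3 | -4 13.2 | -4 [-9.81969726 -0.08473704 32.96502925] [ -5.07944629 -13.51086494   9.02285774]
36.95
```

View pics/p4.png

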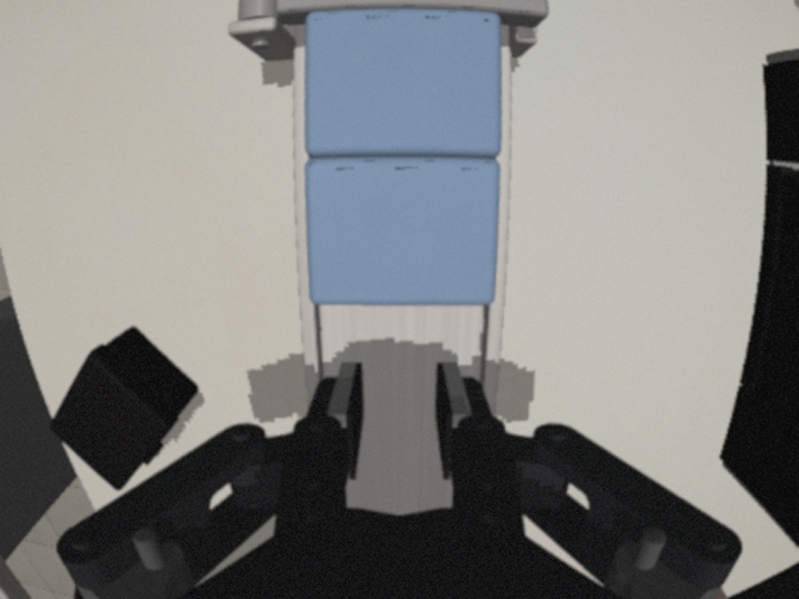

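```bash
python3 - <<'E'
from pick import *
d=dict(np.load("w_gate.npz"));T=d["T"]
a=lambda x,y:np.array([180+x/4.2,120+y/4.2])-.4
obs=[((-2.5,60,80),a(212,119)),((2.5,60,80),a(234,119)),((-2.5,-60,80),a(293,552)),((2.5,-60,80),a(313,548)),((-49,4,80),a(82,361)),((-49,-4,80),a(87,384))]
x,res=fit(d,T,obs,[497,-334,np.pi/2]);print(x,np.degrees(x[2]));print(res.round(1))
P=pose(x);f=(P@np.array([-26,0,0,1]))[:3];print(f)
hand.gripper_to(60)
r.move_linear(W(-60,0,160)); r.move_pose([420,-200,220],rot(np.degrees(x[2])-90))
g=P@np.array([-26,0,160,1])
R=rot(np.degrees(x[2])-90);r.move_pose(g[:3],R);r.hold(.2)
d,T=snap(r,cams,"wrist","g1"); pic(d,"g1",0,0,512,384,1.56);print(r.read_time(),np.round(r.read_qpos()))
E
```

```text
[ 497.64316767 -344.27412409    1.73083367] 99.16946411716052
[[ 0.5 -0. ]
 [ 0.  -0.8]
 [ 0.5 -0. ]
 [ 0.   0.3]
 [-0.7 -0.3]
 [-0.4  1. ]]
[ 501.78639947 -369.94187877    0.        ]
40.6167 [ 68.  24. -44.  92.  18.  70.  30.]
```

View pics/g1.png

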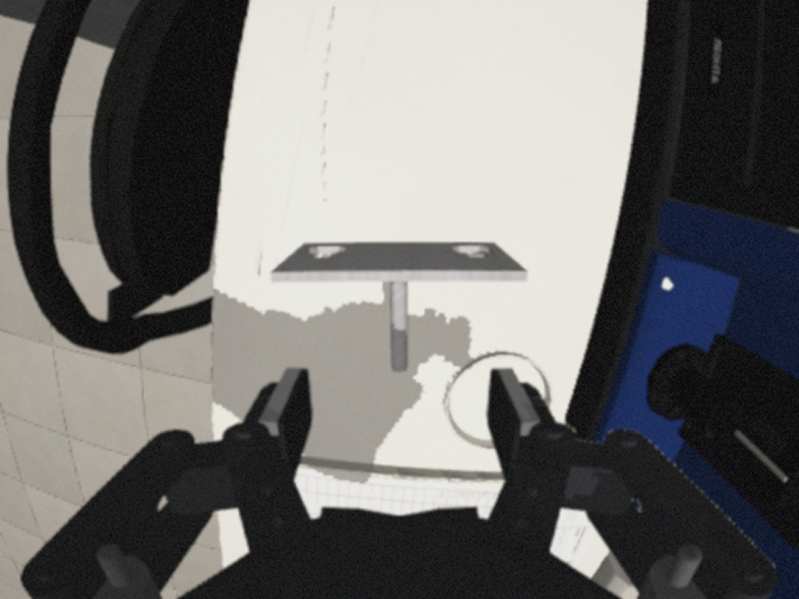

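```bash
python3 - <<'E'
from pick import *
d=dict(np.load("g1.npz"));T=d["T"]
a=lambda x,y:np.array([x/1.5625,y/1.5625])-.2
obs=[((2.5,60,80),a(275,271)),((-2.5,60,80),a(271,281)),((-2.5,-60,80),a(527,280.5)),((2.5,-60,80),a(524,270.5)),((-49,4,80),a(391,371)),((-49,-4,80),a(408,371))]
x,res=fit(d,T,obs,[497,-344,1.73]);print(x,np.degrees(x[2]));print(res.round(1))
P=pose(x);R=rot(np.degrees(x[2])-90)
r.move_linear((P@np.array([-27,0,110,1]))[:3],R)
hand.gripper_to(40);r.move_linear((P@np.array([-27,0,60,1]))[:3],R,speed=100)
hand.gripper_to(0,100);r.hold(.2);print(r.read_grip_width(),r.read_contact_force())
r.move_linear((P@np.array([-27,0,64,1]))[:3],R,speed=30);r.hold(.2)
print(r.read_grip_width(),r.read_contact_force())
d,T=snap(r,cams,"wrist","g2"); pic(d,"g2",0,0,512,384,1.56);print(r.read_time(),r.read_tool_pos())
E
```

```text
[ 497.79994669 -344.52397817    1.73575904] 99.45166696140107
[[-2.9 -0.3]
 [ 0.1 -0.1]
 [ 0.1 -0.2]
 [ 2.5 -0.4]
 [ 0.1  0.8]
 [-0.3  0.8]]
6.81568248247256 [0.02865164 0.19325149 5.73810355]
6.833269431390892 [ 1.20431153  0.85712374 -1.73229069]
43.2083 [ 501.95988158 -371.05163681   63.62048343]
```

View pics/g2.png

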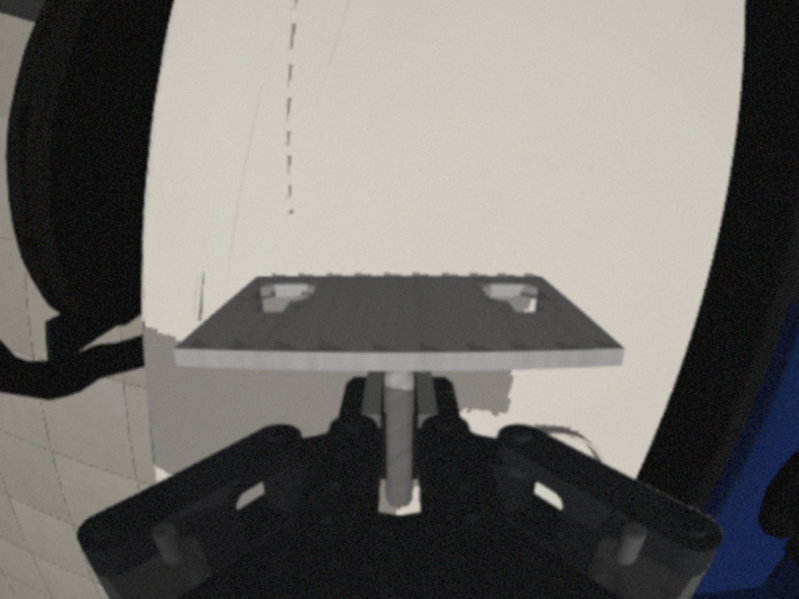

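```bash
cat > gh.py <<'E'
from h import *
from scipy.optimize import least_squares
from scipy.spatial.transform import Rotation as Ro
R0=np.array([[0,-1,0],[-1,0,0],[0,0,-1.]])
def gfit(d,obs):
    Tc=d["tool_from_camera"]
    f=lambda p:np.concatenate([proj(d,R0@(Ro.from_rotvec(p[3:])).as_matrix()@np.array(P)+p[:3],Tc)-uv for P,uv in obs])
    s=least_squares(f,[0,-27,60,0,0,0],loss="soft_l1",x_scale=[5,5,5,.1,.1,.1]);return s.x,f(s.x).reshape(-1,2)
E
python3 - <<'E'
from gh import *
d=dict(np.load("g2.npz"))
a=lambda x,y:np.array([x/1.5625,y/1.5625])-.2
obs=[((2.5,60,80),a(178,349)),((2.5,-60,80),a(623,348)),((-2.5,60,80),a(177,367)),((-2.5,-60,80),a(623,365)),((2.5,60,0),a(256,277)),((2.5,-60,0),a(542,276))]
x,res=gfit(d,obs);print(x.round(2),np.degrees(x[3:]).round(2));print(res.round(1))
pic(d,"g2c",100,170,310,80,2.5)
E
```

```text
[-6.900e-01 -2.664e+01  6.078e+01  1.000e-02 -0.000e+00  0.000e+00] [ 0.34 -0.02  0.09]
[[-1.8  0.3]
 [ 1.3 -0. ]
 [ 0.8 -0.3]
 [-0.7 -0. ]
 [ 0.8 -0.1]
 [-0.8  0.1]]
```

View pics/g2c.png

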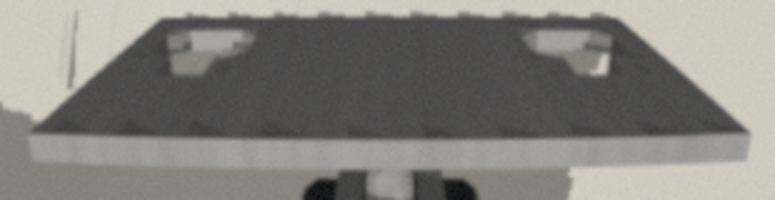

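```bash
python3 - <<'E'
from pick import *
R=rot(99.45-90)
p=r.read_tool_pos()
r.move_linear([p[0],p[1],150],R,speed=120)
r.move_linear([450,-330,150],R);
R=rot(YAW-90)
r.move_linear([450,-110,150],R,speed=150);print(r.read_grip_width())
r.move_linear(W(-205,0,120),R,speed=150)
r.move_linear(W(-205,0,85.5),R,speed=80);r.hold(.3)
print(r.read_grip_width(),r.read_time(),r.read_tool_pos(),W(-205,0,85.5))
d,T=snap(r,cams,"wrist","g3"); pic(d,"g3",0,0,512,384,1.56)
d,T=snap(r,cams,"scene","s3"); pic(d,"s3",150,150,200,150,4)
E
```

```text
6.729538213488827
6.632900706467833 48.2583 [568.53330529 -37.7562243   85.92833825] [568.22182095 -37.7607468   85.5       ]
```

View pics/g3.png

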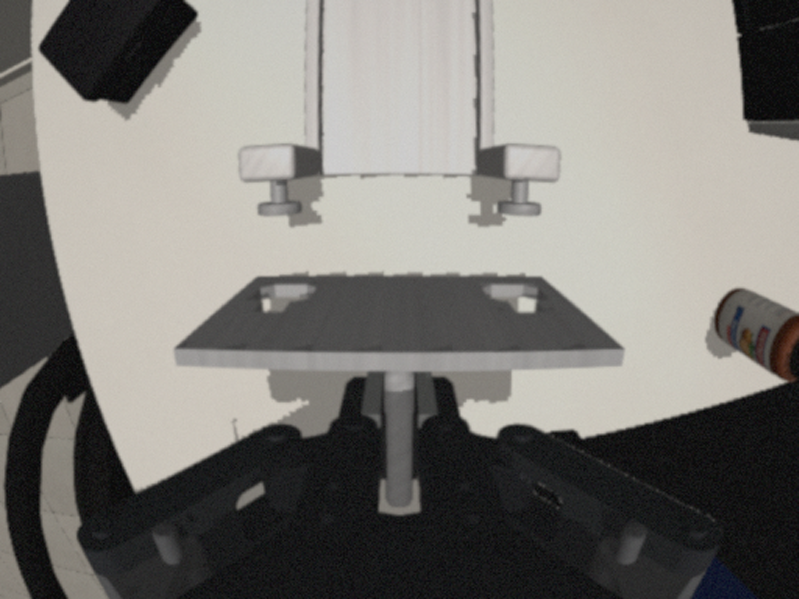

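View pics/s3.png

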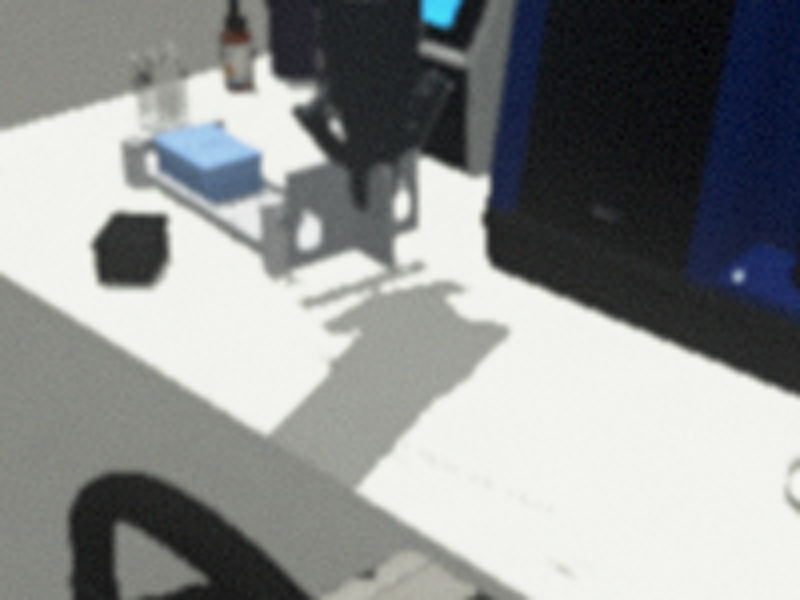

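```bash
python3 - <<'E'
from tray import *
d=dict(np.load("g3.npz"));T=d["T"]
a=lambda x,y:np.array([x/1.5625,y/1.5625])-.2
obs=[((-123,53,62),a(242,145)),((-135,53,62),a(238,181)),((-123,-53,62),a(557,145)),((-135,-53,62),a(560,181)),((-135,33.5,62),a(297,181)),((-135,-33.5,62),a(503,181))]
x,res=fit(d,T,obs,TP);print(x,np.degrees(x[2]),res.round(1))
print("old",TP); q=np.linalg.inv(pose(TP))@np.r_[x[:2],0,1];print(q)
for p in [(-147,42,50),(-147,-42,50)]: print(proj(d,(pose(x)@np.r_[p,1])[:3],T)*1.5625)
E
```

```text
[590.56432086 166.22375179   1.46018301] 83.66232387869293 [[-3.3  0.5]
 [ 0.   0.5]
 [ 3.   0.5]
 [ 0.4  0.5]
 [-1.3 -1.4]
 [ 0.5 -1.4]]
old [590.909, 165.98, 1.4599]
[0.20410914 0.36953769 0.         1.        ]
[279.74674274 212.23355147]
[518.26675699 212.22167522]
```

```bash
python3 - <<'E'
from pick import *
R=rot(YAW-90);inv=np.linalg.inv(pose(TP));Rt=pose(TP)[:3,:3]
for x in [-190,-182,-178,-175,-172,-169,-167,-165.3]:
    r.move_linear(W(x,0.2,85.1),R,speed=40);f=Rt.T@np.array(r.read_contact_force())
    print(x,(inv@np.r_[r.read_tool_pos(),1])[:3].round(2),f.round(1))
    if np.abs(f[0])>10 or abs(f[1])>10: break
r.hold(.2);print((inv@np.r_[r.read_tool_pos(),1])[:3].round(2),r.read_grip_width())
d,T=snap(r,cams,"wrist","g4"); pic(d,"g4",0,0,512,384,1.56)
E
```

```text
-190 [-189.63    0.26   85.08] [ 0.3 -0.9 -0.6]
-182 [-181.57    0.23   85.14] [-0.3 -0.3 -1.2]
-178 [-177.61    0.24   85.14] [ 0.4  0.7 -1.8]
-175 [-174.69    0.23   85.14] [ 0.2  0.4 -1.4]
-172 [-171.68    0.23   85.14] [ 0.3  0.5 -1.9]
-169 [-168.65    0.23   85.13] [-0.1 -0.2 -1.6]
-167 [-166.81    0.21   85.12] [ 0.1 -0.2 -1.9]
-165.3 [-165.14    0.21   85.11] [-0.9  0.3 -1.9]
[-165.39    0.21   85.08] 7.388054883990281
```

View pics/g4.png

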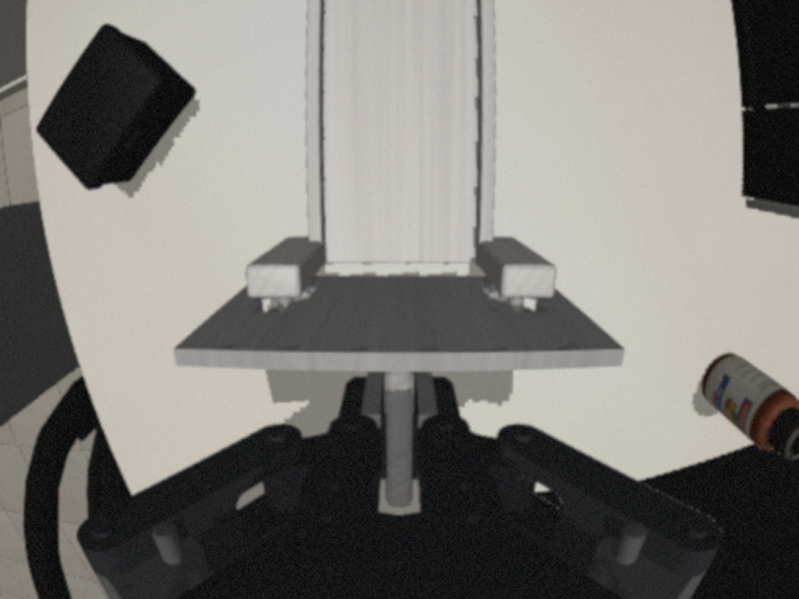

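```bash
python3 - <<'E'
from pick import *
R=rot(YAW-90);inv=np.linalg.inv(pose(TP));Rt=pose(TP)[:3,:3]
hand.gripper_to(0,100);print(r.read_grip_width())
for z in [82,79,76,73,70,67.5,66,65]:
    r.move_linear(W(-165.3,0.2,z),R,speed=40);f=Rt.T@np.array(r.read_contact_force())
    print(z,(inv@np.r_[r.read_tool_pos(),1])[:3].round(2),f.round(1))
    if np.abs(f).max()>12: break
r.hold(.2);print((inv@np.r_[r.read_tool_pos(),1])[:3].round(2),r.read_grip_width(),(Rt.T@np.array(r.read_contact_force())).round(1))
d,T=snap(r,cams,"wrist","g5"); pic(d,"g5",0,0,512,384,1.56)
d,T=snap(r,cams,"scene","s5"); pic(d,"s5",150,150,200,150,4)
E
```

```text
7.10086073641826
82 [-165.36    0.48   81.65] [-0.4 -0.5 -1.7]
79 [-165.36    0.4    78.71] [ 0.  -0.3 -1.9]
76 [-165.33    0.4    75.74] [ 0.3 -0.2 -2.3]
73 [-165.36    0.37   72.78] [ 0.2 -0.6 -1.9]
70 [-165.36    0.38   69.74] [-0.3  0.3 -0.7]
67.5 [-165.34    0.35   67.32] [-0.3  0.5 -1.7]
66 [-165.28    0.21   65.96] [-0.3 -0.7 -0.9]
65 [-1.6528e+02  5.0000e-02  6.5610e+01] [-0.5  2.7  4.5]
[-1.6532e+02  4.0000e-02  6.5550e+01] 6.920749241031443 [-2.   2.3  6.8]
```

View pics/g5.png

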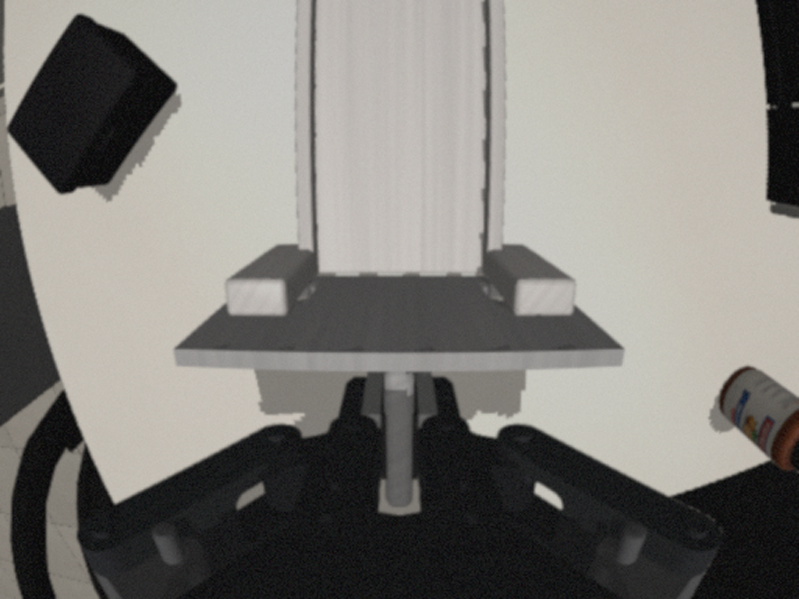

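View pics/s5.png

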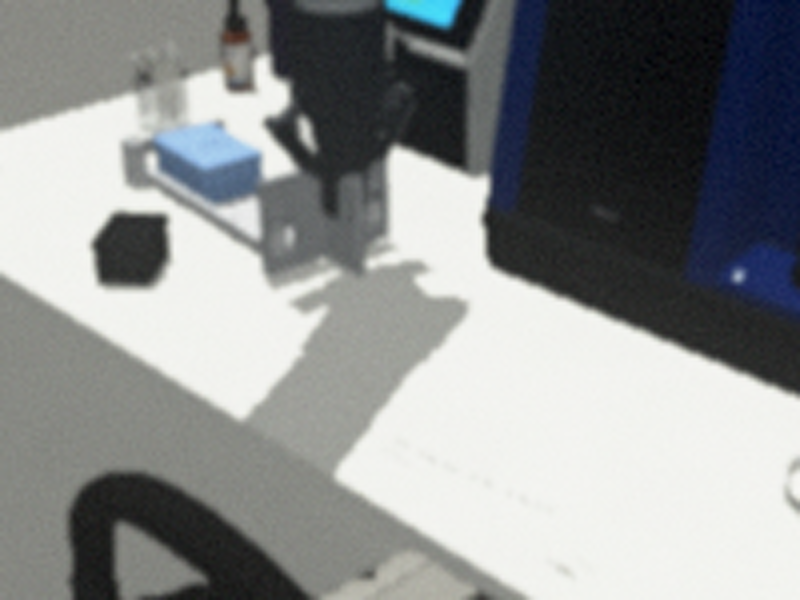

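```bash
python3 - <<'E'
from pick import *
R=rot(YAW-90);inv=np.linalg.inv(pose(TP))
hand.gripper_to(40);r.move_linear(W(-165.3,0,150),R,speed=80)
r.move_linear(W(-165.3,0,240),R)
r.hold(.2);d,T=snap(r,cams,"wrist","e0"); pic(d,"e0",0,0,512,384,1.56)
d,T=snap(r,cams,"top","e1"); pic(d,"e1",100,140,200,120,4)
r.move_pose(W(-60,70,230),rot(YAW));r.hold(.2)
d,T=snap(r,cams,"wrist","e2"); pic(d,"e2",0,0,512,384,1.56)
d,T=snap(r,cams,"scene","e3"); pic(d,"e3",150,150,200,150,4)
print(r.read_time())
E
```

```text
57.675
```

View pics/e0.png

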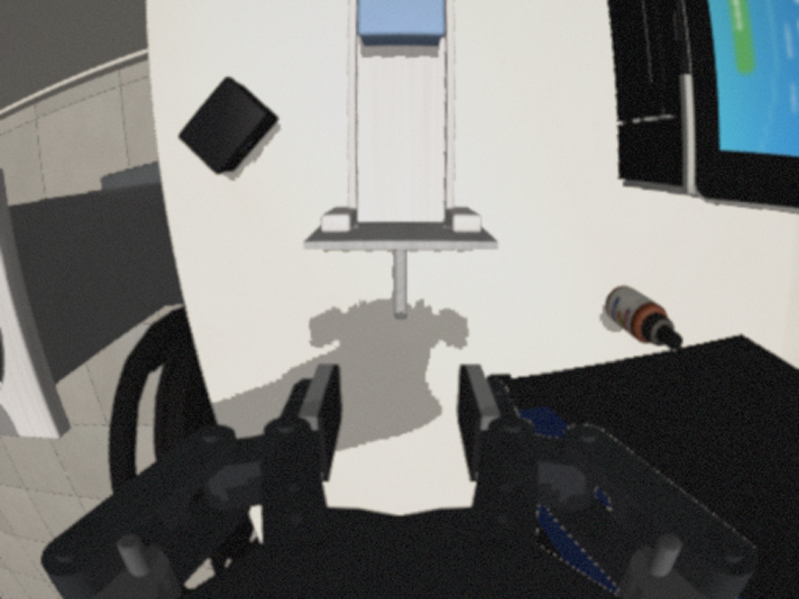

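View pics/e2.png

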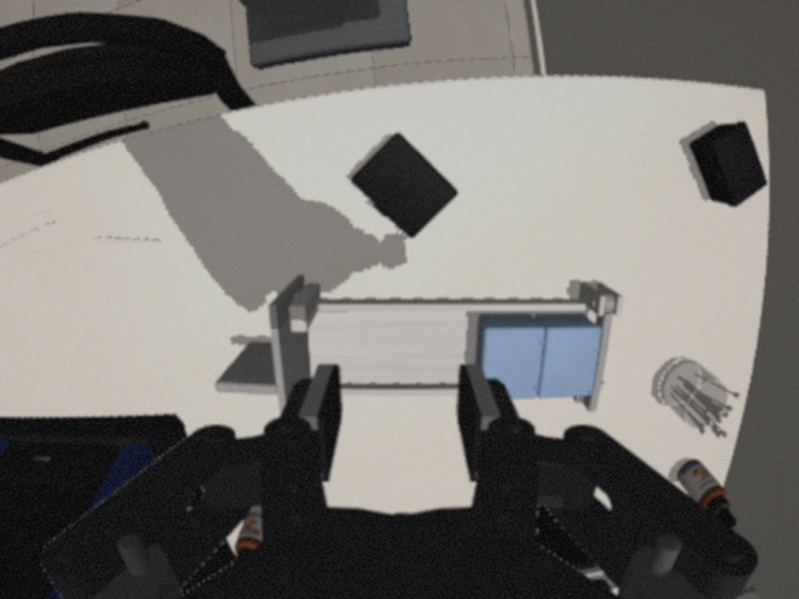

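View pics/e3.png

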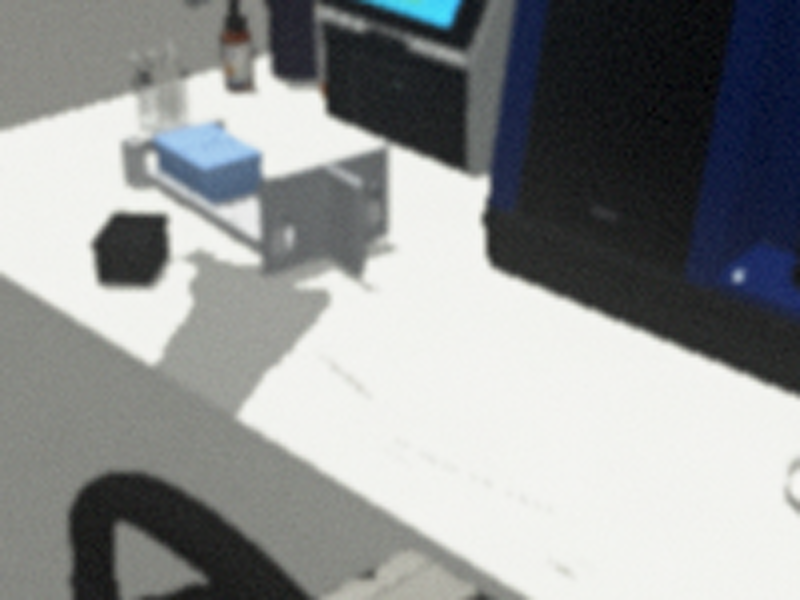

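```bash
python3 - <<'E'
from tray import *
d=dict(np.load("e2.npz"));p=cloud(d,d["T"]);inv=np.linalg.inv(pose(TP));q=p@inv[:3,:3].T+inv[:3,3]
for b in boxes(d,d["T"]): print(np.round(b,1),(inv@np.r_[b[:2],0,1]).round(1),b[5]-YAW)
m=(q[...,0]>95)&(q[...,0]<104)&(abs(q[...,1])<35)&(q[...,2]>20);print("flag z",np.nanpercentile(q[m][:,2],[5,50,95]))
for lo,hi in[(20,35),(-10,10),(-35,-20)]:
    k=m&(q[...,1]>lo)&(q[...,1]<hi)&(q[...,2]>36);print(lo,np.median(q[k][:,2]))
m=(q[...,0]<-130)&(q[...,0]>-150)&(abs(q[...,1])<60)&(q[...,2]>75);print("gate top",np.median(q[m],axis=0),q[m][:,1].min(),q[m][:,1].max(),np.percentile(q[m][:,2],95))
E
```

```text
[ 595.2  212.7   44.2   93.2   59.4   83.  3084. ] [46.9  0.9  0.   1. ] -0.6524027616371626
flag z [40.31083567 42.47845764 43.58743437]
20 42.539400519981996
-10 42.50426511136595
-35 42.44462787283203
gate top [-138.77710493   23.92531604   85.17366891] -16.305980207067705 59.98242250915837 86.66785465721311
```

View pics/e1.png

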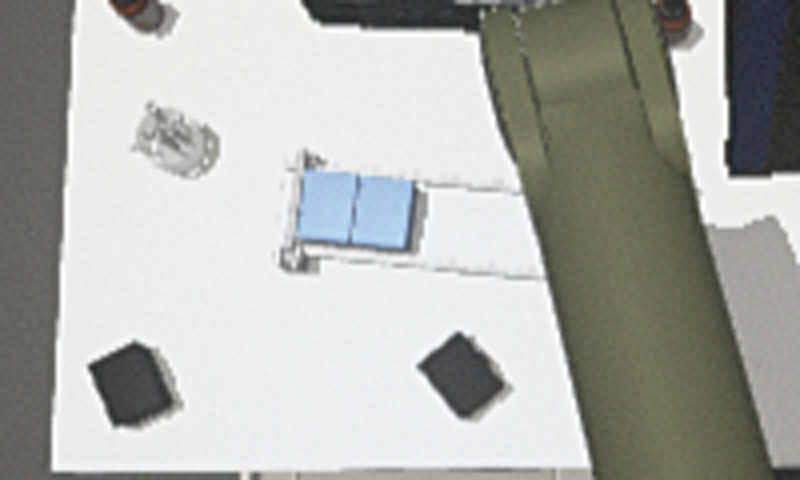

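Flag level, row 93 mm long ending against the flag, gate top at 85 mm (seated). Handing in.

```bash
python3 -c "
from station import r,order
print(order.close_job(), r.read_time())"
```

```text
the job is handed in; nothing more can be done
the job is handed in; nothing more can be done
```

The job is done and handed in at about 58 s of the 210 s allowed. I flipped the flag down, put both blue boxes (I found only two) in the lane, pushed them against the flag, and hung the gate on both studs with its fin outward.

| Check before handing in | Measured | Expected |
|---|---|---|
| Flag top, across the lane | 42.4 to 42.5 mm | 42 mm when fully down |
| Row of two boxes | 93 mm long, centred within 1 mm, square within 0.7°, no gap seen between the boxes or at the flag | 94 mm |
| Gate position along the lane | -138.8 mm | about -139 mm |
| Gate top height | 85.2 mm | 85 mm when locked |

- **Gate:** the arm met resistance at the seat height, and the gate stayed in place after release.
- **Bystanders:** the jar and dropper stand where they were in the last pictures. I last saw the dish unmoved before the gate was carried off, and did not check it again.
- **Not checked:** the far end of the gate was hidden by the gripper in the last depth view, so that side is confirmed only by the pictures.
- **Grip:** it eased by under 1 mm on the fin just before the gate was lowered, with no visible slip.

None of the checks failed or disagreed by more than about 1 mm.

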